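# Click the battery pack into the charger

### The arm

A 7-joint arm with a two-finger parallel gripper is mounted at the origin on the work surface. World frame = base frame: x ahead of the robot, y to its left, z up, the work surface at z = 0. Lengths are in m, angles in rad, forces in N, time in s.
With the tool pointing down it reaches from about 0.425 to 0.925 m from the base axis. Payload 6.8 kg.
Tool frame: the origin (TCP) lies at the very end of the fingers, on their centre line; the grasp point (between the pads) lies 19 mm behind it (r.tcp_to_grasp is the distance from the TCP to the grasp point, in m); z points along the fingers, y is the line along which they close (so a half turn about z gives the same grasp; the last joint's range is limited). The gripper opens to 85 mm and grips with 20 to 120 N. Pads are 22 mm wide; open, the fingers measure 114 mm over their backs; the gripper's body (76 mm by 85 mm) begins 54 mm behind the grasp point. The pads swing forward as they close: fully open they stand 13 mm farther back than shut.
Start: joints at [-1.377, 0.477, 0.022, 1.555, -0.011, 1.109, -0.083], TCP at [0.201, 0.645, 0.231] pointing down, gripper open.
Joint ranges: [-2.96, 2.96], [-0.34, 2.1], [-1.41, 1.46], [0.24, 2.44], [-1.37, 4.51], [0.17, 1.92], [-2.96, 2.96]. Speed limits (rad/s): [2.39, 2.39, 3.14, 3.14, 3.14, 3.14, 3.14].

### API

Orientations are given as a rotation vector (axis times angle).
In Python, from bench import r gives the robot as it stands.
- The arm moves only by the tool step_arm, never from a script. Its argument "moves" is a list of rows, each a list of 7 numbers: the shift along the tool's x, y, z in mm, then the turn, a rotation vector about the tool's x, y, z in rad, then the finger opening in mm, from 0 to 85.4. A call has 1 to 8 rows; each row is the pose to reach, as a shift and turn from the pose commanded when the call began, along the tool's axes at that moment; what a row does not reach only later rows make up. A row lasts 1/10 s, in which the tool goes at most 50 mm and 8.59 degrees, less where a joint would pass 70% of its speed; a pose out of reach is approached as far as the arm can. A call with a gripper value outside its range is refused whole. The fingers move at their own pace and stop on an object; "grip_force" is the grip in N (left out, the last holds). Time passes only in rows, so rows that repeat a pose let the fingers close. It gives the time, the measured TCP pose, the force, the opening and the grip force at its end, in the units of the state.
- r.get_obs(): the state, without advancing time (a new reading comes with each control period).
- r.grab_frame(name): name is "side" or "top" or "wrist"; returns a dict with "image" (384x512x3 uint8, red, green, blue), "depth" (384x512 float32, m along the optical axis (not along the pixel's ray), 0 where there is no reading), "mtx" (3x3 intrinsics, pixels), "rvec" (rotation vector, rad) and "tvec" (3), from world to camera coordinates, as OpenCV has them. Camera axes: x right, y down, z forward; pixel columns grow to the right and rows downward; lengths in m; the calibration is good to about 2 mm. A picture is of the moment at which its call begins.
- r.hand_in(): hands the job in; it is judged then, once.
The state is a dict: "clock": time; "joints": joint angles; "qvel": joint speeds; "tau": joint torques, N m; "tcp_pos": TCP position; "orientation": TCP orientation; "contact_force": force on the tool from outside, world axes, zero at the start; "moment": the same for the moment, N m; "grip_width": finger opening in m; "gripper_force": force on a finger pad.
Only numpy, scipy, OpenCV 4.12 (cv2) and the standard library are available. Lean on these libraries where they do the work, as an engineer would, in place of code of your own. Each camera call takes 0.05 s, during which the arm holds its last target. There are 200 camera calls.

### The job

Put the oblong battery pack on charge: set its stem into the charger's bay and push it straight down past the sprung ball until it clicks home, upright on the bay's floor, then release it. Leave the round pack standing where it is.

Things in the scene. Friction and masses are not known exactly. Their poses are not given: they have to be found in the camera images.
- pack_center (a point): Centre of the loose oblong battery pack, grey and black plastic, 0.22 kg, upright, 120 mm tall. Head (from 20 mm below this point to 60 above): 44 mm along its x, 60 along its y. Stem (lowest 40 mm): 36 by 52 mm, foot chamfered 5 mm, a groove across both y ends, 7 to 25 mm above the foot, takes the ball. z up; fits either way round (half turn). Grip the head's upper half across its 44 mm.
- bay_seat (a point): Centre of the bay's floor in the fixed grey charger box (112 x 152 x 50 mm), 14 mm above the table; z up. The well is 42 mm (x) by 55 mm (y); from 24 mm above this point it flares at 45 degrees, 12 mm each side, to the rim 36 mm up. With the pack home its foot is on this floor, its centre 60 mm straight above, its x along this x or opposite, its shoulder 4 mm above the rim.
- ball (a joint): Steel ball, 20 mm across, in the well's +y wall, centre 16 mm above its floor. 0 = out, 7 mm proud of the wall; grows to 0.009 m as it is pushed back. Spring 7 N at 0, 0.9 N more per mm. The pack's foot meets it about 21 mm above the floor and would tip over if let go there: keep hold and push on with about 10 to 15 N; then the ball springs into the groove and reads near 0.
- round_pack_center (a point): Centre of the other battery, a loose round pack 56 mm across and 100 mm tall, standing on the table; it does not belong in this charger.

How it is judged:
At the end, for the whole second after the job is handed in: The oblong pack stands upright (within 7 degrees) in the charger's bay, its long side along the bay's (within 10 degrees), its centre within 10 mm of the bay's centre line and 60 mm (give or take 5 mm) above the bay's floor, with the ball sprung back out into the groove (under 3 mm pushed in) (horizontal distance between pack_center and bay_seat below 0.01 m and z of pack_center in the frame of bay_seat between 0.055 and 0.065 m and angle between pack_center's own z axis and vertical below 0.12 rad and angle between the x axis of pack_center and the x axis of bay_seat, either way round below 0.175 rad and value of joint ball below 0.003 m); the robot touches nothing.
It fails at once if the round pack is moved more than 40 mm (distance of round_pack_center from where it was at the start of the episode above 0.04 m).
It also fails if it takes over 38 s, if anything falls off the work surface, if the arm or the gripper's body presses on something with over 40 N, if the wrist force passes 120 N, or if a joint passes its speed limit or range.

## Working session

There is one attempt and no reset: what is moved stays moved. The work goes in short steps, Python scripts to look and compute and a tool call to move; the robot and the scene stay as the last step left them, time stands still between calls to the robot, and variables do not carry over. Pictures are saved under pics/ and viewed, at most 10 in all, crops included, and the job is handed in when it is done.

Besides the shell and the picture viewer there is one more tool, called after "Request:" as name(argument=value, ...), one argument or row to a line, values as JSON. step_arm: Moves the arm, as the interface text tells. Its arguments: {"type":"object","properties":{"moves":{"type":"array","items":{"type":"array","items":{"type":"number"}}},"grip_force":{"type":"number"}},"required":["moves"]}

```bash
mkdir -p pics; cat > h.py <<'E'
import numpy as np, cv2
from bench import r
def grab(n,save=None):
    f=r.grab_frame(n)
    if save: cv2.imwrite('pics/'+save,cv2.cvtColor(f['image'],cv2.COLOR_RGB2BGR))
    return f
def cloud(f):
    d=f['depth'];h,w=d.shape;u,v=np.meshgrid(np.arange(w),np.arange(h));K=f['mtx']
    P=np.stack([(u-K[0,2])/K[0,0]*d,(v-K[1,2])/K[1,1]*d,d],-1)
    R=cv2.Rodrigues(np.array(f['rvec'],float))[0]
    W=(P-np.array(f['tvec']).ravel())@R; W[d==0]=np.nan
    return W
E
python3 - <<'E'
from h import *
a=grab('top');b=grab('side')
np.savez('f0.npz',top=cloud(a),side=cloud(b))
im=np.vstack([a['image'],b['image']]); im=np.hstack([a['image'],b['image']]);im=cv2.resize(im,(800,300))
cv2.imwrite('pics/a.png',a['image'][...,::-1]);cv2.imwrite('pics/b.png',im[...,::-1])
print(r.get_obs())
W=cloud(a)
for z0,z1 in [(.04,.06),(.09,.11),(.11,.13)]:
    m=((W[...,2]>z0)&(W[...,2]<z1)).astype(np.uint8)
    n,l,s,c=cv2.connectedComponentsWithStats(m)
    for i in range(1,n):
        if s[i,4]>60:
            p=W[l==i];print(z0,s[i],np.median(p,0),cv2.minAreaRect((p[:,:2]*1000).astype(np.float32)))
E
```

```text
{'clock': 0.1, 'joints': array([-1.37710602,  0.47773259,  0.02234506,  1.55634425, -0.0114869 ,
        1.10929866, -0.08311842]), 'qvel': array([-0.00054382, -0.00094988,  0.00059073, -0.00215481, -0.00162307,
        0.00101029,  0.0002827 ]), 'tau': array([ 5.21904745e-03, -5.97758567e+01,  1.61356207e+00, -2.81955993e+01,
        1.27003156e-02,  4.93795727e-03,  1.84457872e-05]), 'tcp_pos': array([0.20048796, 0.64398237, 0.23041635]), 'orientation': array([-4.72228215e-01, -3.10578010e+00,  2.59250086e-03]), 'contact_force': array([ 0.77145169, -1.22646609,  0.16023867]), 'moment': array([-0.02389966,  0.08354698,  0.00494104]), 'gripper_force': 0.0, 'grip_width': 0.0857495088271638}
0.04 [ 169   49  107   55 1127] [0.87145536 0.03247014 0.0519383 ] ((864.519287109375, 31.499046325683594), (133.8449249267578, 280.4717102050781), 0.02514290064573288)
0.04 [ 407   64   68   62 2923] [ 0.75823081 -0.54842452  0.05694609] ((760.3086547851562, -548.279052734375), (178.3190155029297, 179.39993286132812), 71.6833724975586)
0.04 [331  73  24  15  83] [ 0.81324708 -0.28221497  0.049866 
[... 729 characters left out ...]
3001022338867), 64.82874298095703)
0.09 [351 154  28  18  88] [ 0.56377864 -0.28319373  0.10010278] ((566.4085693359375, -301.7286376953125), (71.39413452148438, 33.478851318359375), 65.68904876708984)
0.09 [258 174  23  22 403] [ 0.53712467 -0.065366    0.09827807] ((537.30908203125, -65.76945495605469), (54.33553695678711, 54.389801025390625), 83.50724029541016)
0.11 [336  54  24  21 240] [ 0.82576091 -0.28919999  0.119075  ] ((833.8541870117188, -295.7536315917969), (59.9713249206543, 50.661521911621094), 61.66545867919922)
0.11 [352 147  29  23 438] [ 0.58046568 -0.30684639  0.11926089] ((581.4666137695312, -307.74713134765625), (43.832008361816406, 60.1971321105957), 10.983003616333008)
```

View pics/a.png

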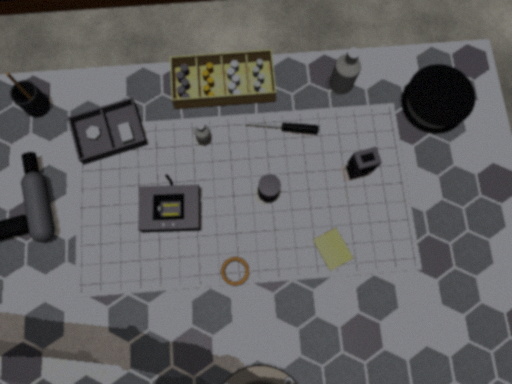

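View pics/b.png

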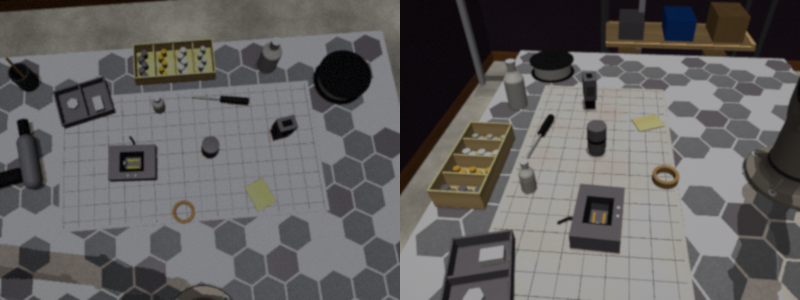

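The top view shows the charger at (170,208), the round pack at (269,187) and the oblong pack at (365,160). The ball is on the left (+y) side of the well. I'll fly over the bay and look with the wrist camera.

```bash
cat >> h.py <<'E'
from scipy.spatial.transform import Rotation as Ro
def plan(pos,yaw):  # yaw of tool y, deg, mod 180
    o=r.get_obs();R=Ro.from_rotvec(o['orientation']);best=None
    for k in (0,180):
        t=np.radians(yaw+k);y=np.array([np.cos(t),np.sin(t),0]);z=np.array([0,0,-1.])
        T=Ro.from_matrix(np.stack([np.cross(y,z),y,z],1));d=(R.inv()*T).as_rotvec()
        print('shift mm',np.round(R.inv().apply(np.array(pos)-o['tcp_pos'])*1000,1),'turn',np.round(d,4),'j7',round(o['joints'][6],2))
E
python3 - <<'E'
from h import *
plan([.48,.19,.30],-2.5)
W=np.load('f0.npz')['top'];a=W[170:245,130:215]
# depth slices around charger
m=(W[...,2]>.044)&(W[...,2]<.056);m[:175]=0;m[240:]=0;m[:,:130]=0;m[:,210:]=0
p=W[m];print(cv2.minAreaRect((p[:,:2]*1000).astype(np.float32)))
for lo,hi in[(.01,.022),(.022,.04)]:
    k=(W[...,2]>lo)&(W[...,2]<hi);k[:193]=0;k[224:]=0;k[:,:148]=0;k[:,195:]=0
    p=W[k];print(lo,len(p),p.min(0),p.max(0),p.mean(0))
E
```

```text
shift mm [-401.8 -350.5  -69. ] turn [-1.3000e-03  1.2000e-03  1.3126e+00] j7 -0.08
shift mm [-401.8 -350.5  -69. ] turn [-1.3000e-03 -1.4000e-03 -1.8289e+00] j7 -0.08
((513.9581298828125, 191.08326721191406), (153.0022430419922, 114.15556335449219), 87.4889907836914)
0.01 280 [0.49658072 0.16633878 0.01005475] [0.53617445 0.21949075 0.02182007] [0.51668522 0.19249112 0.01479976]
0.022 127 [0.4877778  0.15831992 0.02223468] [0.5420579  0.22615945 0.0399323 ] [0.52267576 0.19608957 0.03506763]
```

Request:
step_arm(
  moves=[
    [-402,-350,-69,0,0,1.31,85],
    [-402,-350,-69,0,0,1.31,85],
    [-402,-350,-69,0,0,1.31,85],
    [-402,-350,-69,0,0,1.31,85],
    [-402,-350,-69,0,0,1.31,85],
    [-402,-350,-69,0,0,1.31,85],
    [-402,-350,-69,0,0,1.31,85],
    [-402,-350,-69,0,0,1.31,85],
  ],
)

```text
clock: 0.9
tcp_pos: [0.4094, 0.3048, 0.2828]
orientation: [-2.15, -2.29, 0.0]
contact_force: [1.7, 0.4, 0.6]
grip_width: 0.085
gripper_force: 0.0
```

```bash
python3 - <<'E'
from h import *
plan([.48,.19,.30],-2.5)
E
```

```text
shift mm [-119.1   63.3  -17.3] turn [-3.000e-04 -1.000e-04  1.066e-01] j7 -0.63
shift mm [-119.1   63.3  -17.3] turn [ 1.000e-04 -5.000e-04 -3.035e+00] j7 -0.63
```

Request:
step_arm(
  moves=[
    [-119,63,-17,0,0,0.107,85],
    [-119,63,-17,0,0,0.107,85],
    [-119,63,-17,0,0,0.107,85],
    [-119,63,-17,0,0,0.107,85],
    [-119,63,-17,0,0,0.107,85],
    [-119,63,-17,0,0,0.107,85],
  ],
)

```text
clock: 1.5
tcp_pos: [0.4791, 0.1936, 0.2992]
orientation: [-2.261, -2.18, 0.001]
contact_force: [-0.1, 0.6, 0.2]
grip_width: 0.0845
gripper_force: 0.0
```

```bash
python3 - <<'E'
from h import *
f=grab('wrist','w1.png');W=cloud(f);np.save('w1.npy',W)
R=cv2.Rodrigues(f['rvec'])[0];print('cam',-R.T@f['tvec'].ravel())
def rect(lo,hi,box=None):
    m=((W[...,2]>lo)&(W[...,2]<hi)).astype(np.uint8);n,l,s,c=cv2.connectedComponentsWithStats(m)
    i=1+np.argmax(s[1:,4]);p=W[l==i];print(lo,s[i],cv2.minAreaRect((p[:,:2]*1000).astype(np.float32)),np.median(p,0));return p
rect(.045,.056);rect(.008,.018)
E
```

```text
cam [0.48236047 0.26615929 0.44280081]
0.045 [ 245   89  102  131 9974] ((513.929443359375, 189.2617950439453), (152.00828552246094, 112.27558898925781), 87.4852294921875) [0.51460244 0.1993482  0.05092034]
0.008 [ 275  132   35   42 1301] ((514.1698608398438, 187.79058837890625), (52.64131164550781, 41.275604248046875), 87.19661712646484) [0.51368879 0.18720562 0.01518333]
```

View pics/w1.png

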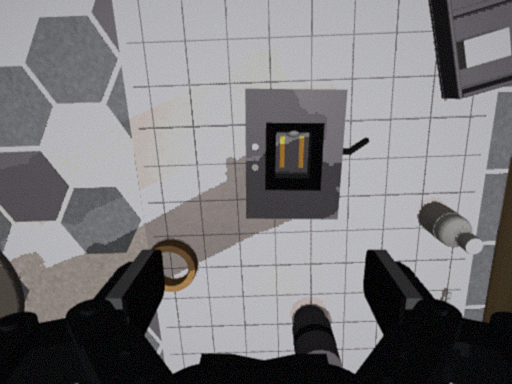

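The charger box is 152x112 mm, centred at about (0.514, 0.189) with a yaw of -2.5°. The ball is at the top (+y) end of the well, pixel (293,133). Next is the pack.

```bash
python3 - <<'E'
from h import *
plan([.57,-.308,.28],11)
E
```

```text
shift mm [-498.3  108.7   19.2] turn [-0.0009  0.     -0.2274] j7 -0.45
shift mm [-498.3  108.7   19.2] turn [0.0000e+00 1.3000e-03 2.9142e+00] j7 -0.45
```

Request:
step_arm(
  moves=[
    [-498,109,19,0,0,-0.227,85],
    [-498,109,19,0,0,-0.227,85],
    [-498,109,19,0,0,-0.227,85],
    [-498,109,19,0,0,-0.227,85],
    [-498,109,19,0,0,-0.227,85],
    [-498,109,19,0,0,-0.227,85],
    [-498,109,19,0,0,-0.227,85],
    [-498,109,19,0,0,-0.227,85],
  ],
)

```text
clock: 2.35
tcp_pos: [0.5504, -0.1966, 0.2845]
orientation: [-1.997, -2.424, -0.001]
contact_force: [0.5, -0.6, 1.1]
grip_width: 0.0846
gripper_force: 0.0
```

```bash
python3 - <<'E'
from h import *
plan([.57,-.308,.28],11)
E
```

```text
shift mm [-113.1   -2.     4.4] turn [-0.     -0.0008  0.0004] j7 0.65
shift mm [-113.1   -2.     4.4] turn [ 1.3000e-03 -1.0000e-04 -3.1412e+00] j7 0.65
```

Request:
step_arm(
  moves=[
    [-113,-2,4,0,0,0,85],
    [-113,-2,4,0,0,0,85],
    [-113,-2,4,0,0,0,85],
    [-113,-2,4,0,0,0,85],
    [-113,-2,4,0,0,0,85],
  ],
)

```text
clock: 2.85
tcp_pos: [0.5696, -0.3057, 0.2802]
orientation: [-1.998, -2.422, -0.001]
contact_force: [0.2, 0.0, -0.3]
grip_width: 0.0849
gripper_force: 0.0
```

```bash
python3 - <<'E'
from h import *
f=grab('wrist','w2.png');W=cloud(f)
m=((W[...,2]>.11)&(W[...,2]<.13)).astype(np.uint8);n,l,s,c=cv2.connectedComponentsWithStats(m)
for i in range(1,n):
  if s[i,4]>300:
    p=W[l==i];print(s[i],cv2.minAreaRect((p[:,:2]*1000).astype(np.float32)),np.median(p,0))
plan([.5815,-.3077,.081],11)
E
```

```text
[ 252  146   49   65 3079] ((582.3004150390625, -310.10162353515625), (43.99665069580078, 60.181785583496094), 10.868189811706543) [ 0.5818872  -0.30778421  0.12100923]
shift mm [ -5.2  10.9 199.5] turn [ 0.     -0.0019  0.0004] j7 0.86
shift mm [ -5.2  10.9 199.5] turn [ 3.0000e-03  0.0000e+00 -3.1412e+00] j7 0.86
```

View pics/w2.png

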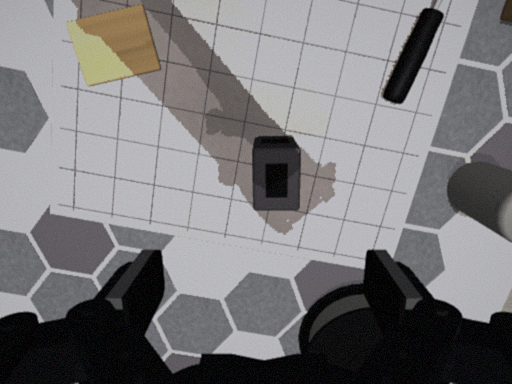

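The pack is square to the fingers, with its head at pixel (276,178). Its centre is (0.582, -0.310).

Request:
step_arm(
  moves=[
    [-7,11,50,0,0,0,85],
    [-7,11,100,0,0,0,85],
    [-7,11,135,0,0,0,85],
    [-7,11,165,0,0,0,85],
    [-7,11,185,0,0,0,85],
    [-7,11,197,0,0,0,85],
    [-7,11,197,0,0,0,85],
    [-7,11,197,0,0,0,85],
  ],
)

```text
clock: 3.7
tcp_pos: [0.5821, -0.3121, 0.085]
orientation: [2.0, 2.422, 0.001]
contact_force: [-0.5, -0.2, 0.8]
grip_width: 0.085
gripper_force: 0.0
```

Request:
step_arm(
  grip_force=60,
  moves=[
    [0,0,0,0,0,0,30],
    [0,0,0,0,0,0,30],
    [0,0,0,0,0,0,30],
    [0,0,0,0,0,0,30],
    [0,0,0,0,0,0,30],
    [0,0,0,0,0,0,30],
    [0,0,0,0,0,0,30],
    [0,0,0,0,0,0,30],
  ],
)

```text
clock: 4.5
tcp_pos: [0.5821, -0.3132, 0.085]
orientation: [2.001, 2.42, 0.001]
contact_force: [0.6, 0.4, 6.0]
grip_width: 0.043
gripper_force: 62.0
```

Request:
step_arm(
  moves=[
    [0,0,-10,0,0,0,30],
    [0,0,-30,0,0,0,30],
    [0,0,-70,0,0,0,30],
    [0,0,-110,0,0,0,30],
    [0,0,-140,0,0,0,30],
    [0,0,-155,0,0,0,30],
    [0,0,-155,0,0,0,30],
  ],
)

```text
clock: 5.2
tcp_pos: [0.5817, -0.3134, 0.2407]
orientation: [2.0, 2.419, 0.002]
contact_force: [1.3, 0.7, -1.9]
grip_width: 0.0434
gripper_force: 61.8
```

```bash
python3 - <<'E'
from h import *
o=r.get_obs();print(o['grip_width'],o['gripper_force'],o['contact_force'])
plan([.514,.189,.24],-2.5)
E
```

```text
0.043446723081783156 61.75705432891846 [ 1.3148865   0.68561339 -1.88163461]
shift mm [506.2  27.8   0. ] turn [0.0028 0.0012 0.2325] j7 0.89
shift mm [506.2  27.8   0. ] turn [-1.8000e-03  4.0000e-03 -2.9091e+00] j7 0.89
```

Held and lifted. I'll carry it over, with ramped steps.

Request:
step_arm(
  moves=[
    [15,1,0,0,0,0.01,30],
    [50,3,0,0,0,0.03,30],
    [95,5,0,0,0,0.05,30],
    [140,8,0,0,0,0.07,30],
    [185,10,0,0,0,0.09,30],
    [230,13,0,0,0,0.11,30],
    [275,15,0,0,0,0.13,30],
    [320,18,0,0,0,0.15,30],
  ],
)

```text
clock: 6.0
tcp_pos: [0.5366, 0.0068, 0.2368]
orientation: [-2.177, -2.262, 0.005]
contact_force: [0.7, 0.6, -3.1]
grip_width: 0.0434
gripper_force: 61.6
```

```bash
python3 - <<'E'
from h import *
plan([.514,.189,.24],-2.5)
E
```

```text
shift mm [183.  -15.6  -3.2] turn [-0.0036  0.0007  0.0821] j7 0.14
shift mm [183.  -15.6  -3.2] turn [-1.1000e-03 -5.6000e-03 -3.0595e+00] j7 0.14
```

Request:
step_arm(
  moves=[
    [35,-3,0,0,0,0.02,30],
    [75,-6,0,0,0,0.04,30],
    [115,-10,0,0,0,0.06,30],
    [150,-13,0,0,0,0.08,30],
    [172,-15,0,0,0,0.082,30],
    [183,-16,0,0,0,0.082,30],
    [183,-16,0,0,0,0.082,30],
    [183,-16,0,0,0,0.082,30],
  ],
)

```text
clock: 6.8
tcp_pos: [0.5154, 0.1853, 0.2382]
orientation: [2.27, 2.171, -0.003]
contact_force: [-0.3, -1.0, -1.9]
grip_width: 0.0431
gripper_force: 61.7
```

```bash
python3 - <<'E'
from h import *
plan([.514,.189,.22],-2.5)
t=grab('top');s=grab('side');w=grab('wrist','w3.png')
zt=r.get_obs()['tcp_pos'][2];print(zt)
for n,f in(('top',t),('wrist',w),('side',s)):
    W=cloud(f);np.save(n+'3.npy',W)
    ok=(np.abs(W[...,0]-.514)<.07)&(np.abs(W[...,1]-.189)<.08)
    for lo,hi in[(zt+.028,zt+.048),(zt-.05,zt-.01),(zt-.085,zt-.065)]:
        p=W[ok&(W[...,2]>lo)&(W[...,2]<hi)]
        if len(p)>30:print(n,round(lo,3),len(p),cv2.minAreaRect((p[:,:2]*1000).astype(np.float32)),p.mean(0))
cv2.imwrite('pics/c3.png',cv2.resize(np.hstack([s['image'],w['image']]),(800,300))[...,::-1])
E
```

```text
shift mm [ 3.6 -1.5 18.1] turn [-0.001   0.0017 -0.0009] j7 -0.29
shift mm [ 3.6 -1.5 18.1] turn [2.6000e-03 1.6000e-03 3.1407e+00] j7 -0.29
0.2388258622374888
top 0.267 174 ((507.269287109375, 167.72296142578125), (20.4349308013916, 58.71199035644531), 80.64685821533203) [0.51101807 0.16699258 0.27274637]
top 0.189 75 ((507.14678955078125, 164.30801391601562), (21.205158233642578, 49.38565444946289), 53.40755844116211) [0.50318164 0.16606431 0.21402855]
top 0.154 38 ((507.09033203125, 173.22650146484375), (21.348224639892578, 46.768306732177734), 44.515201568603516) [0.5048974  0.17580863 0.163604  ]
wrist 0.267 20465 ((520.1806640625, 191.20458984375), (78.0545883178711, 70.4233627319336), 34.357051849365234) [0.51651304 0.19203721 0.2751023 ]
wrist 0.189 1085 ((517.7189331054688, 217.31362915039062), (2.0749242305755615, 42.316131591796875), 87.63409423828125) [0.51768592 0.21744705 0.21448256]
wrist 0.154 363 ((517.6387329101562, 211.4114532470703), (4.358089447021484, 35.58649444580078), 87.86312866210938) [0.51833257 0.21153641 0.16162662]
side 0.267 1072 ((515.5931396484375, 194.58303833007812), (69.62203979492188, 73.44351959228516), 48.80730056762695) [0.51543501 0.19600908 0.27382962]
side 0.189 519 ((502.7305603027344, 202.3626708984375), (71.16049194335938, 35.612762451171875), 48.14093780517578) [0.51475511 0.21816049 0.21154293]
side 0.154 204 ((514.0925903320312, 210.7570037841797), (38.87172317504883, 19.426828384399414), 14.529805183410645) [0.51570252 0.21010318 0.16264349]
```

View pics/c3.png

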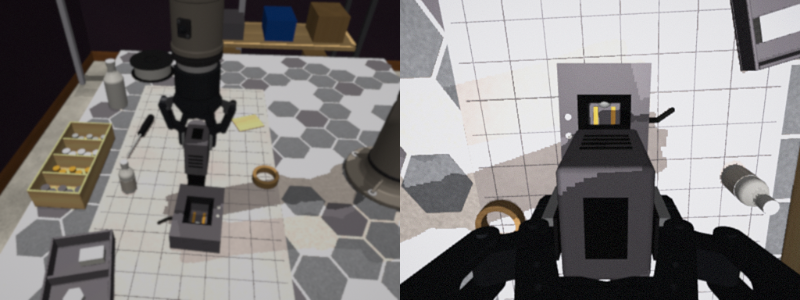

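The side view shows the pack hanging upright over the charger. In the wrist view the bay is open ahead of the pack, with the ball at about (603,105). I'll measure pack and bay in this same frame.

```bash
python3 - <<'E'
from h import *
W=np.load('wrist3.npy');x,y,z=W[...,0],W[...,1],W[...,2]
m=(z>.045)&(z<.056)&(abs(x-.514)<.08)&(abs(y-.2)<.1);p=W[m]*1000
a=np.radians(-2.5);ex=np.array([np.cos(a),np.sin(a)]);ey=np.array([-ex[1],ex[0]])
q=p[:,:2]@np.stack([ex,ey],1)
# box in bay axes
u=q[:,0];v=q[:,1];sel=(v>np.percentile(v,20))
for lo in np.arange(v.min(),v.max(),15):
    k=(v>=lo)&(v<lo+15);print('row',lo.round(),u[k].min().round(1),u[k].max().round(1),k.sum())
print('ymax',[v[(u>c-5)&(u<c+5)].max().round(1) for c in range(460,560,20)])
# pack +y face
for lo in np.arange(.15,.275,.012):
    k=(z>lo)&(z<lo+.012)&(abs(x-.517)<.03)&(y>.2)&(y<.23);f=W[k][:,:2]*1000@np.stack([ex,ey],1)
    if len(f)>20:print('z',round(lo+.006,3),'u',f[:,0].min().round(1),f[:,0].max().round(1),'v',np.median(f[:,1]).round(1),len(f))
o=r.get_obs();print(o['tcp_pos'][:2]*1000@np.stack([ex,ey],1),np.array([514,189.3])@np.stack([ex,ey],1))
E
```

```text
row 170.0 448.9 560.6 102
row 185.0 448.8 561.0 317
row 200.0 449.0 561.0 671
row 215.0 449.2 561.0 930
row 230.0 449.0 561.1 974
row 245.0 449.1 561.1 1793
row 260.0 449.0 561.2 2028
row 275.0 449.2 561.2 1692
ymax [np.float64(287.0), np.float64(287.0), np.float64(286.9), np.float64(286.8), np.float64(286.8)]
z 0.156 u 490.1 525.7 v 234.0 242
z 0.168 u 490.3 525.6 v 233.7 121
z 0.204 u 486.8 528.6 v 239.7 376
z 0.216 u 486.7 528.9 v 239.8 479
z 0.228 u 486.6 528.6 v 239.9 512
z 0.24 u 486.5 528.8 v 239.9 696
z 0.252 u 486.5 528.6 v 239.7 1011
z 0.264 u 486.3 528.6 v 239.7 1212
z 0.276 u 485.4 529.6 v 232.1 6432
[507.28316249 207.4927903 ] [505.25363586 211.54019345]
```

In-frame offsets: 2.7 mm along tool -y and 1 mm along tool +x. The pack is upright. I'll correct this and descend to just short of the ball.

Request:
step_arm(
  moves=[
    [1,-2.7,20,0,0,0,30],
    [1,-2.7,50,0,0,0,30],
    [1,-2.7,75,0,0,0,30],
    [1,-2.7,90,0,0,0,30],
    [1,-2.7,100,0,0,0,30],
    [1,-2.7,107,0,0,0,30],
    [1,-2.7,110,0,0,0,30],
    [1,-2.7,110,0,0,0,30],
  ],
)

```text
clock: 7.75
tcp_pos: [0.5133, 0.1883, 0.1292]
orientation: [2.269, 2.173, 0.001]
contact_force: [0.2, 0.1, -2.3]
grip_width: 0.0434
gripper_force: 61.5
```

```bash
python3 - <<'E'
from h import *
plan([.5135,.187,.1],-2.5)
W=cloud(grab('wrist','w4.png'));x,y,z=W[...,0],W[...,1],W[...,2]
a=np.radians(-2.5);ex=np.array([np.cos(a),np.sin(a)]);ey=np.array([-ex[1],ex[0]]);B=np.stack([ex,ey],1)
q=W[(z>.045)&(z<.056)&(abs(x-.514)<.08)&(abs(y-.2)<.1)][:,:2]*1000@B
print('box',q.min(0),q.max(0))
for lo in np.arange(.05,.17,.012):
    k=(z>lo)&(z<lo+.012)&(abs(x-.515)<.03)&(y>.2)&(y<.23);f=W[k][:,:2]*1000@B
    if len(f)>20:print('z',round(lo+.006,3),'u',f[:,0].min().round(1),f[:,0].max().round(1),'v',np.median(f[:,1]).round(1),len(f))
o=r.get_obs();print(o['tcp_pos'],o['tcp_pos'][:2]*1000@B,o['contact_force'],o['clock'])
E
```

```text
shift mm [-1.3  0.3 29.2] turn [ 0.0005 -0.0003  0.0004] j7 -0.19
shift mm [-1.3  0.3 29.2] turn [ 5.0000e-04  8.0000e-04 -3.1412e+00] j7 -0.19
box [448.93344802 173.8543134 ] [561.38244907 287.32761412]
z 0.056 u 474.9 534.5 v 238.9 641
z 0.092 u 483.9 526.2 v 242.9 295
z 0.104 u 483.9 526.1 v 243.0 377
z 0.116 u 483.9 525.9 v 243.2 623
z 0.128 u 483.8 525.9 v 243.1 627
z 0.14 u 476.8 525.9 v 243.0 970
z 0.152 u 476.7 525.8 v 242.9 1236
z 0.164 u 476.7 526.8 v 233.9 7914
[0.5133948  0.18834419 0.12947185] [504.69070366 210.55889599] [-0.17959442 -0.12694211 -2.56230055] 7.8
```

Request:
step_arm(
  moves=[
    [-2,0.3,1,0,0,0,30],
    [-2,0.3,3,0,0,0,30],
    [-2,0.3,6,0,0,0,30],
    [-2,0.3,9,0,0,0,30],
    [-2,0.3,12,0,0,0,30],
    [-2,0.3,14,0,0,0,30],
    [-2,0.3,16,0,0,0,30],
    [-2,0.3,16,0,0,0,30],
  ],
  grip_force=80,
)

```text
clock: 8.6
tcp_pos: [0.5146, 0.1855, 0.1138]
orientation: [2.269, 2.171, 0.003]
contact_force: [0.5, -2.3, 3.0]
grip_width: 0.043
gripper_force: 85.3
```

Request:
step_arm(
  moves=[
    [0,0,2,0,0,0,30],
    [0,0,4,0,0,0,30],
    [0,0,6,0,0,0,30],
    [0,0,8,0,0,0,30],
    [0,0,9,0,0,0,30],
    [0,0,10,0,0,0,30],
  ],
)

```text
clock: 9.2
tcp_pos: [0.5136, 0.1858, 0.1027]
orientation: [2.268, 2.172, 0.0]
contact_force: [1.9, -2.0, -1.6]
grip_width: 0.0429
gripper_force: 84.7
```

Request:
step_arm(
  moves=[
    [0,0,1,0,0,0,30],
    [0,0,2,0,0,0,30],
    [0,0,3,0,0,0,30],
    [0,0,4,0,0,0,30],
    [0,0,4,0,0,0,30],
  ],
)

```text
clock: 9.7
tcp_pos: [0.5121, 0.1869, 0.099]
orientation: [-2.266, -2.172, 0.002]
contact_force: [-2.5, 0.3, 3.6]
grip_width: 0.0429
gripper_force: 85.2
```

Request:
step_arm(
  moves=[
    [0,0,1,0,0,0,30],
    [0,0,2,0,0,0,30],
    [0,0,2,0,0,0,30],
  ],
)

```text
clock: 10.0
tcp_pos: [0.5124, 0.187, 0.0989]
orientation: [-2.266, -2.171, 0.0]
contact_force: [-8.7, -2.0, 25.9]
grip_width: 0.0428
gripper_force: 87.9
```

```bash
cat > chk.py <<'E'
from h import *
W=cloud(grab('wrist','w5.png'));x,y,z=W[...,0],W[...,1],W[...,2]
a=np.radians(-2.5);ex=np.array([np.cos(a),np.sin(a)]);ey=np.array([-ex[1],ex[0]]);B=np.stack([ex,ey],1)
q=W[(z>.045)&(z<.052)&(abs(x-.514)<.08)&(abs(y-.2)<.1)][:,:2]*1000@B
print('box',q.min(0),q.max(0))
for lo in np.arange(.056,.135,.01):
    k=(z>lo)&(z<lo+.01)&(abs(x-.515)<.03)&(y>.2)&(y<.23);f=W[k][:,:2]*1000@B
    if len(f)>20:print('z',round(lo+.005,3),'u',f[:,0].min().round(1),f[:,0].max().round(1),'v',np.median(f[:,1]).round(1),len(f))
k=(abs(x-.514)<.014)&(abs(y-.189)<.024)&(z>.1)&(z<.16)
print('top z',np.percentile(z[k],[10,50,90]),'rim',np.median(z[(abs(z-.05)<.006)&(abs(x-.514)<.05)&(abs(y-.25)<.01)]))
t=W[k&(z>.128)];A=np.c_[t[:,:2]-t[:,:2].mean(0),np.ones(len(t))];print('slope',np.linalg.lstsq(A,t[:,2],rcond=None)[0])
o=r.get_obs();print(o['tcp_pos'],o['contact_force'],o['clock'],o['grip_width'])
E
python3 chk.py
```

```text
box [448.75048715 175.42039665] [561.49042748 287.55839657]
z 0.061 u 482.9 524.8 v 241.5 250
z 0.071 u 483.0 525.0 v 241.5 315
z 0.081 u 482.8 525.0 v 241.7 403
z 0.091 u 482.9 524.9 v 241.7 478
z 0.101 u 483.0 524.9 v 241.7 594
z 0.111 u 482.7 524.8 v 241.6 838
z 0.121 u 482.8 525.0 v 241.5 920
z 0.131 u 481.8 526.1 v 234.0 7121
top z [0.1344882  0.13529059 0.13609824] rim 0.051033309890999405
slope [-0.00466871 -0.00065885  0.13529303]
[0.51237285 0.18695563 0.09891553] [-8.78598969 -1.5285319  24.76050403] 10.05 0.04282139787286111
```

View pics/w5.png

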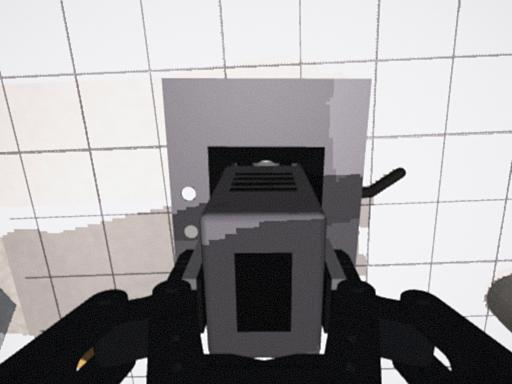

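The push ended on a hard stop: 26 N, with the pack top at 0.134–0.135 m against 0.134 expected. The pack is upright and centred in the bay, ball end at (265,165). I'll ease off and release.

Request:
step_arm(
  moves=[
    [0,0,-2,0,0,0,30],
    [0,0,-2,0,0,0,85],
    [0,0,-2,0,0,0,85],
    [0,0,-2,0,0,0,85],
    [0,0,-2,0,0,0,85],
    [0,0,-2,0,0,0,85],
    [0,0,-2,0,0,0,85],
    [0,0,-2,0,0,0,85],
  ],
)

```text
clock: 10.85
tcp_pos: [0.5132, 0.1862, 0.0989]
orientation: [2.269, 2.173, -0.0]
contact_force: [-0.3, -0.2, 0.0]
grip_width: 0.0851
gripper_force: 0.0
```

Request:
step_arm(
  moves=[
    [0,0,-10,0,0,0,85],
    [0,0,-30,0,0,0,85],
    [0,0,-60,0,0,0,85],
    [0,0,-90,0,0,0,85],
    [0,0,-115,0,0,0,85],
    [0,0,-130,0,0,0,85],
    [0,0,-130,0,0,0,85],
    [0,0,-130,0,0,0,85],
  ],
)

```text
clock: 11.65
tcp_pos: [0.513, 0.1862, 0.229]
orientation: [-2.268, -2.173, -0.001]
contact_force: [-1.0, 0.6, 0.1]
grip_width: 0.085
gripper_force: 0.0
```

```bash
python3 chk.py
```

```text
box [448.77130614 134.93148417] [561.38249808 287.28761007]
z 0.061 u 485.2 525.1 v 240.9 55
z 0.071 u 484.1 525.6 v 240.9 53
z 0.081 u 484.0 525.6 v 241.3 58
z 0.091 u 483.9 525.7 v 241.0 95
z 0.101 u 484.0 525.7 v 241.3 91
z 0.111 u 484.0 525.8 v 240.9 140
z 0.121 u 483.9 525.8 v 240.9 119
z 0.131 u 482.9 526.7 v 232.6 1580
top z [0.13438849 0.13531503 0.13621664] rim 0.05105864196630927
slope [-0.00258123 -0.00072059  0.13531794]
[0.51261599 0.18611424 0.2284052 ] [-0.12553664 -0.37258811 -0.43022437] 11.7 0.08505070941318346
```

View pics/w5.png

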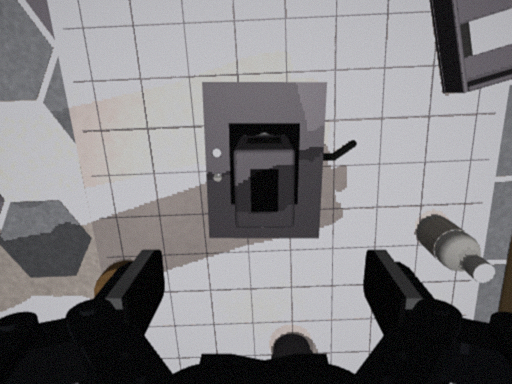

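The pack stands upright and centred in the bay at pixel (264,185), the gripper is clear, and the round pack is undisturbed near (290,345).

```bash
python3 -c "
from bench import r
print(r.hand_in())"
```

```text
the job is handed in; nothing more can be done
None
```

The oblong pack is in the charger bay, upright and centred on the bay's floor, and released; I handed the job in at about 12 s, without a direct reading of the ball joint or any verdict coming back.

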